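# Press an ejector rod home in a pellet die

### The job

Take the steel ejector rod from its rest and push its plain end about halfway into the bore of the pellet die on the blue base, then let go of it. Take hold of the rod again further back and push it on, driving the stiff white follower ahead of it until the follower stops; there press it home firmly, with about 15 N and never more than 25 N, then let go and leave the rod in the bore. Do not jam the rod in the die, and leave the bottles and the petri dish alone.

Things in the scene. Friction and masses are not known exactly. Their poses are not given: they have to be found in the camera images.
- die: Pellet die: steel block 50 wide (x), 120 long (y), top 72 mm above the worktop, on a blue base 80 x 120 x 19 mm, fixed. Origin: centre of its underside. A round bore, 14 mm diameter, runs level through it along y, 45 mm above the worktop; the rod enters at the y = -60 mm face (3 mm chamfer) along +y. Let go partway, the rod droops a little in the bore's play: level it again. Contact of rod and die must stay under 40 N.
- mouth (a point): Centre of the bore's mouth, in the die's front face (45 mm above the worktop); axes as the die's, +y leads into the bore.
- follower_face (a point): Centre of the white face of the follower, a stiff plug (12 mm diameter) in the bore with a thin red tail pin that comes out of the die's back; y inwards. It starts 37 to 83 mm inside the mouth; about 5 to 7 N of push slides it inwards and it stays where left. Its hard stop is set differently each time: the face then lies 97 to 113 mm inside the mouth; it can only be felt.
- rod: Ejector rod: steel shank 12 mm diameter, 160 long, black rear head 22 mm diameter, 15 long; 0.12 to 0.21 kg. Lies level in the rest, axis 45 mm above the worktop. y axis along it towards the plain tip; origin on the axis 85 mm behind the tip, near the balance point; shank ends 75, head 90 mm behind it. Home: tip 97 to 113 mm inside the mouth.
- rod_tip (a point): Centre of the rod's plain tip (last 5 mm tapered to 8 mm); axes as the rod's.
- rod_rest: Grey rest fixed to the worktop: base 46 x 145 x 10 mm, two V posts 10 mm thick, 55 mm in front of (+y) and 50 mm behind its origin, tops 55 mm above the worktop. Origin: on the worktop under the rod's origin; y along the rod. The rod lifts straight up; 95 mm of shank is free between the posts.
- stain_blue: Dropper bottle with blue stain, 32 x 32 x 88 mm, upright, origin at its underside; bystander.
- stain_red: Dropper bottle with red stain, 32 x 32 x 88 mm, upright, origin at its underside; bystander.
- iodine: Brown dropper bottle, 32 x 32 x 88 mm, upright, origin at its underside; bystander.
- petri: Small petri dish, 65 x 65 x 17 mm, origin at its underside; bystander.

How it is judged:
By the outcome, as a careful person would: the job done as asked, in the order asked, and still so for the second after the job is handed in, with the robot touching nothing.
It also fails if it takes over 72 s, if anything falls off the work surface, if the arm or the gripper's body presses on something with over 40 N, if the wrist force passes 120 N, or if a joint passes its speed limit or range.

### The arm

A 6-joint arm with a two-finger parallel gripper is mounted at the origin on a cart in front of the work surface, level with it; the furniture and walls round the work are solid. World frame = base frame: x ahead of the robot, y to its left, z up, the work surface at z = 0. Lengths are in m, angles in rad, forces in N, time in s.
With the tool pointing down it reaches from about 0.3 to 0.875 m from the base axis. Payload 6.4 kg.
Tool frame: the origin (TCP) lies between the finger pads; the fingertips stand 25 mm ahead of it and the grasp point (between the pads) lies 6 mm ahead of it; z points along the fingers, y is the line along which they close (so a half turn about z gives the same grasp; the last joint's range is limited). The gripper opens to 85 mm and grips with 20 to 120 N. Pads are 22 mm wide; open, the fingers measure 114 mm over their backs; the gripper's body (76 mm by 85 mm) begins 54 mm behind the grasp point. The pads swing forward as they close: fully open they stand 13 mm farther back than shut.
Start: joints at [1.001, 0.181, 1.607, -0, 1.354, -0.206], TCP at [0.205, 0.537, 0.256] pointing down, gripper open.
Joint ranges: [-2.99, 2.99], [-0.89, 2.07], [0.3, 2.58], [-1.14, 4.28], [0, 2.63], [-3.12, 3.12]. Speed limits (rad/s): [2.57, 2.57, 3.01, 3.14, 3.14, 3.14].

### API

Orientations are given as a unit quaternion [w, x, y, z].
In Python, from bench import ctrl gives the robot as it stands.
- The arm moves only by the tool servo_tool, never from a script. Its argument "series" is text: rows parted by semicolons, each of 7 numbers parted by spaces: the gripper command: -1 is fully open, 1 is shut, values between are in proportion, then the shift along the tool's x, y, z in m, then the turn, a rotation vector about the tool's x, y, z in degrees. A call has 1 to 12 rows; each row is the pose to reach, as a shift and turn from the pose commanded when the call began, along the tool's axes at that moment; what a row does not reach only later rows make up. A row lasts 1/12 s, in which the tool goes at most 41.7 mm and 7.16 degrees, less where a joint would pass 70% of its speed; a pose out of reach is approached as far as the arm can. A call with a gripper value outside its range is refused whole. The fingers move at their own pace and stop on an object; the grip force is fixed at half the most. Time passes only in rows, so rows that repeat a pose let the fingers close. It gives the time, the measured TCP pose, the force, the opening and the grip force at its end, in the units of the state.
- ctrl.get_obs(): the state, without advancing time (a new reading comes with each control period).
- ctrl.camera(name): name is "scene" or "top"; returns a dict with "img" (384x512x3 uint8, red, green, blue), "z_map" (384x512 float32, m along the optical axis (not along the pixel's ray), 0 where there is no reading), "fovy" (degrees; the focal length in pixels is half the picture's height over the tangent of half this angle, whatever the lens; pixels are square), "cx", "cy" (the principal point, pixels), "extrinsics" (4x4, takes a point from camera to world coordinates). Camera axes: x right, y down, z forward; pixel columns grow to the right and rows downward; lengths in m; the calibration is good to about 2 mm. A picture is of the moment at which its call begins.
- ctrl.hand_in(): hands the job in; it is judged then, once.
The state is a dict: "time_s": time; "q": joint angles; "dq": joint speeds; "joint_efforts": joint torques, N m; "eef_pos": TCP position; "eef_rot": TCP orientation; "wrist_force": force on the tool from outside, world axes, zero at the start; "torque": the same for the moment, N m; "opening": opening from 0.0 (shut) to 1.0 (fully open); "grasp_force": force on a finger pad.
Only numpy, scipy, OpenCV 4.12 (cv2) and the standard library are available. Lean on these libraries where they do the work, as an engineer would, in place of code of your own. Each camera call takes 0.05 s, during which the arm holds its last target. There are 200 camera calls.

## Working session

There is one attempt and no reset: what is moved stays moved. The work goes in short steps, Python scripts to look and compute and a tool call to move; the robot and the scene stay as the last step left them, time stands still between calls to the robot, and variables do not carry over. Pictures are saved under pics/ and viewed, at most 10 in all, crops included, and the job is handed in when it is done.

Besides the shell and the picture viewer there is one more tool, called after ">>>" by a JSON object that holds its "op" and its "data", one argument or row to a line. servo_tool: Moves the arm, as the interface text tells. Its arguments: {"type":"object","properties":{"series":{"type":"string"}},"required":["series"]}

```bash
mkdir -p pics; ls; cat > h.py <<'E'
import numpy as np, cv2
from bench import ctrl
def cam(n):
    c=ctrl.camera(n); H=c["img"].shape[0]
    c["f"]=H/2/np.tan(np.radians(c["fovy"])/2); return c
def cloud(c):
    z=c["z_map"]; v,u=np.mgrid[:z.shape[0],:z.shape[1]]
    P=np.stack([(u-c["cx"])/c["f"]*z,(v-c["cy"])/c["f"]*z,z],-1)
    E=c["extrinsics"]; W=P@E[:3,:3].T+E[:3,3]; W[z==0]=np.nan; return W
def ray(c,u,v,h):
    E=c["extrinsics"]; d=E[:3,:3]@np.array([(u-c["cx"])/c["f"],(v-c["cy"])/c["f"],1]); o=E[:3,3]
    return o+d*(h-o[2])/d[2]
def save(n,im): cv2.imwrite("pics/"+n,cv2.cvtColor(im,cv2.COLOR_RGB2BGR))
E
python3 - <<'E'
from h import *
o=ctrl.get_obs(); print({k:np.round(v,3) for k,v in o.items()})
for n in ("scene","top"):
    c=cam(n); save(n+"0.png",c["img"]); print(n,c["f"],c["cx"],c["cy"],c["extrinsics"].round(3).tolist())
    np.savez(n+"0.npz",img=c["img"],W=cloud(c))
E
```

```text
pics
{'time_s': np.float64(0.0), 'q': array([ 1.001,  0.182,  1.608,  0.   ,  1.354, -0.206]), 'dq': array([-0.001,  0.   , -0.002, -0.001, -0.   , -0.   ]), 'joint_efforts': array([ 1.0000e-03, -4.4485e+01, -3.5136e+01, -0.0000e+00,  8.0000e-03,
       -0.0000e+00]), 'eef_pos': array([0.204, 0.537, 0.255]), 'eef_rot': array([-0.   ,  0.181,  0.984, -0.001]), 'wrist_force': array([-0.203,  0.661, -0.817]), 'torque': array([ 0.081, -0.042, -0.006]), 'grasp_force': np.float64(0.0), 'opening': np.float64(0.999)}
scene 401.68521170586337 255.5041721835355 190.23258346797746 [[0.686, -0.355, 0.635, -0.003], [-0.727, -0.309, 0.613, -0.75], [-0.021, -0.883, -0.47, 0.484], [0.0, 0.0, 0.0, 1.0]]
top 440.03011982437704 256.49478312919183 195.56532597240871 [[-0.006, -0.997, 0.077, 0.487], [-1.0, 0.003, -0.03, -0.198], [0.03, -0.077, -0.997, 1.043], [0.0, 0.0, 0.0, 1.0]]
```

View pics/scene0.png

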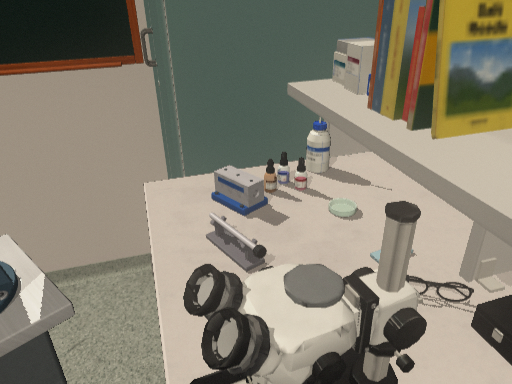

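View pics/top0.png

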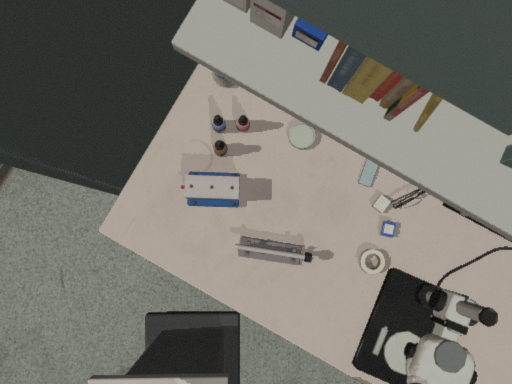

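The views show the die at top (213,190), with its red tail pin on the left (183,187). The rod lies in the rest from (237,247) to its head at (308,257), and the bottles are up-left of the die. Now I'll measure.

```bash
cat > m.py <<'E'
from h import *
def rect(P,lab):
    P=P[:,:2].astype(np.float32); r=cv2.minAreaRect(P*1000); print(lab,len(P),"c",np.round(r[0],1),"size",np.round(r[1],1),"ang",round(r[2],2)); return r
d=np.load("top0.npz"); W=d["W"]; img=d["img"].astype(int); v,u=np.mgrid[:384,:512]
reg=(u>175)&(u<250)&(v>160)&(v<220)
z=W[...,2]
def big(m):
    n,l,s,_=cv2.connectedComponentsWithStats(m.astype(np.uint8)); return l==1+np.argmax(s[1:,4])
m=big(reg&(z>.062)&(z<.08)); rect(W[m],"die top"); print(np.median(z[m]))
b=big(reg&(img[...,2]>img[...,0]+50)&(z>.008)&(z<.03)|reg&(z>.062)&(z<.08)); rect(W[b],"base")
reg=(u>225)&(u<325)&(v>225)&(v<275)
m=reg&(z>.045)&(z<.075); 
P=W[m]; c=P[:,:2].mean(0); 
head=reg&(img.sum(-1)<120); rect(W[head&(z>.03)],"head"); print(np.nanmax(z[head]))
rb=big(reg&(z>.005)&(z<.075)); rect(W[rb],"rest+rod")
for lo in range(234,316,4):
    s=(u>=lo)&(u<lo+4)&m; 
    if s.sum()>2: print(lo,s.sum(),W[s].mean(0).round(4),W[s][:,2].max().round(4))
red=(u>170)&(u<200)&(v>170)&(v<205)&(img[...,0]>img[...,1]+60); print("red",red.sum(), [ray(c_,*x,.045).round(4) for c_,x in []], np.argwhere(red).tolist()[:15])
E
python3 m.py
python3 - <<'E'
import cv2
for n,(x,y,w,h) in {"top":(170,150,160,130),"scene":(190,150,130,130)}.items():
    i=cv2.imread(f"pics/{n}0.png")[y:y+h,x:x+w]; cv2.imwrite(f"pics/{n}0c.png",cv2.resize(i,None,fx=4.5,fy=4.5,interpolation=2))
E
```

```text
die top 1239 c [ 582.9 -127.2] size [119.6  51.1] ang 88.8
0.07140838658834181
base 1300 c [ 588.7 -127.2] size [119.6  62.6] ang 88.97
head 25 c [ 425.9 -341.4] size [10.2 16.6] ang 79.09
0.05795216216604682
rest+rod 1311 c [ 437.8 -264. ] size [172.9  45.9] ang 81.03
234 14 [ 0.451  -0.1816  0.0485] 0.0508
238 22 [ 0.4495 -0.1894  0.049 ] 0.0533
242 22 [ 0.447  -0.1986  0.0492] 0.0533
246 39 [ 0.4463 -0.2072  0.0481] 0.0529
250 25 [ 0.4471 -0.216   0.0491] 0.0522
254 21 [ 0.4441 -0.225   0.0496] 0.0519
258 21 [ 0.4428 -0.2341  0.0491] 0.0523
262 20 [ 0.4408 -0.2433  0.0497] 0.0514
266 20 [ 0.4391 -0.2521  0.0498] 0.0541
270 21 [ 0.4382 -0.2611  0.0497] 0.0521
274 20 [ 0.4367 -0.2701  0.049 ] 0.0532
278 19 [ 0.4352 -0.2792  0.0488] 0.0505
282 21 [ 0.434  -0.2882  0.0492] 0.0531
286 20 [ 0.4326 -0.2969  0.0485] 0.0518
290 30 [ 0.4295 -0.3066  0.0485] 0.053
294 31 [ 0.4316 -0.3143  0.0487] 0.0527
298 21 [ 0.4283 -0.3239  0.0492] 0.0545
302 26 [ 0.4254 -0.3336  0.0499] 0.0571
306 39 [ 0.4256 -0.3415  0.0533] 0.0588
310 16 [ 0.4262 -0.3481  0.0534] 0.0579
red 8 [] [[186, 181], [186, 182], [186, 183], [187, 181], [187, 182], [187, 183], [187, 184], [188, 182]]
```

View pics/top0c.png

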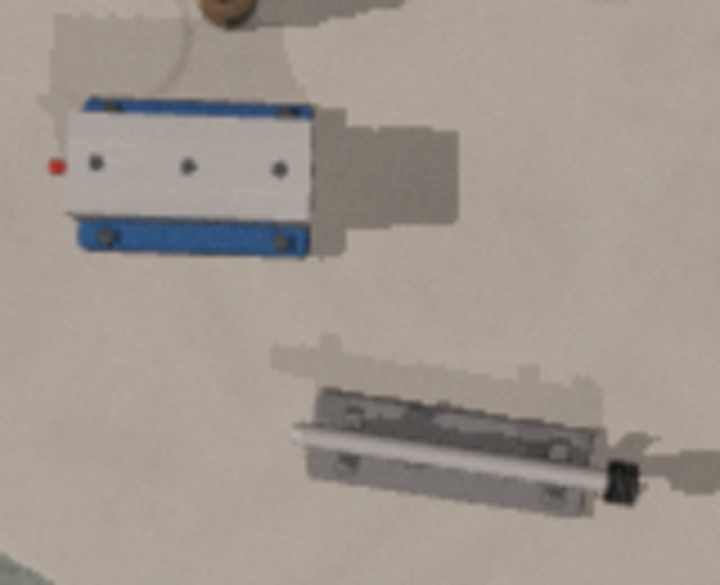

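The top crop confirms this: the tip is at about (235,246) full-frame, the head at the right end, and the red pin at (182,187). I'll refine the fits and check shelf clearance.

```bash
cat > m2.py <<'E'
from h import *
c=cam("top"); W=cloud(c); img=c["img"].astype(int); z=W[...,2]; v,u=np.mgrid[:384,:512]
def linefit(P): # x = a + b*y
    for _ in range(3):
        b,a=np.polyfit(P[:,1],P[:,0],1); r=P[:,0]-a-b*P[:,1]; P=P[abs(r)<2.5*r.std()+1e-4]
    return a,b,r.std()
# die top edges: per column extents via colour/height mask
reg=(u>175)&(u<250)&(v>160)&(v<225); m=reg&(z>.062)&(z<.08)
lo,hi=[],[]
for cu in range(190,236):
    vs=np.where(m[:,cu])[0]; lo.append(ray(c,cu,vs.min()-.5,.072)); hi.append(ray(c,cu,vs.max()+.5,.072))
for e in (np.array(lo),np.array(hi)): print("die edge a,b,s at y=-.127:",linefit(e), np.polyval(np.polyfit(e[:,1],e[:,0],1),-.127))
ys=[]
for r in range(178,199):
    us=np.where(m[r])[0]; ys.append((ray(c,us.max()+.5,r,.072)[1],ray(c,us.min()-.5,r,.072)[1]))
print("die y front/back",np.median(ys,0))
print("red pin",ray(c,182.5,187,.045))
reg=(u>=234)&(u<300)&(v>230)&(v<275); m=reg&(z>.047)&(z<.06)&(img.min(-1)>120)
a,b,s=linefit(W[m]); print("rod",a,b,s,"ang",np.degrees(np.arctan(b)),"x at -.26",a-b*.26)
print("tip",ray(c,235.3,246.4,.045),"headend",ray(c,312.0,257.5,.045))
sh=(z>.2)&(z<.8); P=W[sh]; print("shelf z",np.percentile(P[:,2],[1,10,50,90]))
for y0 in (-.5,-.4,-.3,-.2,-.1,0):
    q=P[abs(P[:,1]-y0)<.02]; print(y0,"shelf min x",q[:,0].min().round(3) if len(q) else None, q[np.argmin(q[:,0]),2].round(3) if len(q) else None)
E
python3 m2.py
```

```text
die edge a,b,s at y=-.127: (np.float64(0.6125113239492789), np.float64(0.036495231431410625), np.float64(0.0006488677566539275)) 0.6078764295574898
die edge a,b,s at y=-.127: (np.float64(0.5608497384043603), np.float64(0.031545622045888205), np.float64(0.0007641219535611282)) 0.5568434444045325
die y front/back [-0.18767862 -0.0685503 ]
red pin [ 0.58436657 -0.06054325  0.045     ]
rod 0.47973461956913677 0.16264252142215638 0.002446651447433184 ang 9.237841857479495 x at -.26 0.4374475639993761
tip [ 0.44967147 -0.17984282  0.045     ] headend [ 0.42354709 -0.35287678  0.045     ]
shelf z [0.20736112 0.22828471 0.33161496 0.70926497]
-0.5 shelf min x 0.198 0.2
-0.4 shelf min x 0.587 0.671
-0.3 shelf min x 0.644 0.742
-0.2 shelf min x 0.75 0.206
-0.1 shelf min x 0.808 0.215
0 shelf min x 0.709 0.579
```

```bash
cat > t.py <<'E'
# usage: t.py "x y z [yaw_of_tool_y_deg]" ... -> shift mm & turn deg in the present tool frame
import sys
from h import *
from scipy.spatial.transform import Rotation as R
o=ctrl.get_obs(); w,x,y,zz=o["eef_rot"]; M=R.from_quat([x,y,zz,w]); p=np.array(o["eef_pos"])
print("t",round(o["time_s"],2),"tcp",p.round(4),"yaw_y",np.degrees(np.arctan2(M.as_matrix()[1,1],M.as_matrix()[0,1])).round(2),"tilt z",M.as_matrix()[:,2].round(4),"F",np.round(o["wrist_force"],1),"T",np.round(o["torque"],2),"open",round(o["opening"],3),"q",np.round(o["q"],2))
for a in sys.argv[1:]:
    a=list(map(float,a.split())); s=M.inv().apply(np.array(a[:3])-p)
    if len(a)>3:
        t=np.radians(a[3]); Y=np.array([np.cos(t),np.sin(t),0]); Z=np.array([0,0,-1.]); T=R.from_matrix(np.stack([np.cross(Y,Z),Y,Z],1))
        rv=np.degrees((M.inv()*T).as_rotvec())
    else: rv=np.zeros(3)
    print("shift",s.round(4),"turn",rv.round(2))
E
python3 t.py "0.36 0.2 0.25 34" "0.43 -0.03 0.23 10" "0.435 -0.272 0.16 -9.1"
```

```text
t 0.15 tcp [0.2043 0.5371 0.2556] yaw_y 69.16 tilt z [-8.0e-04 -1.2e-03 -1.0e+00] F [ 0.3 -0.1  0.8] T [-0.    0.06  0.03] open 0.998 q [ 1.    0.18  1.61  0.    1.35 -0.21]
shift [-0.2654 -0.2596  0.0058] turn [-8.000e-02  1.000e-02  3.516e+01]
shift [-0.4127 -0.4496  0.0261] turn [-8.000e-02  2.000e-02  5.916e+01]
shift [-0.5035 -0.6739  0.0963] turn [-8.000e-02  4.000e-02  7.826e+01]
```

>>> {"op": "servo_tool", "data": {
  "series": "-1 -0.265 -0.26 0.006 0 0 35; -1 -0.265 -0.26 0.006 0 0 35; -1 -0.265 -0.26 0.006 0 0 35; -1 -0.265 -0.26 0.006 0 0 35; -1 -0.265 -0.26 0.006 0 0 35; -1 -0.265 -0.26 0.006 0 0 35; -1 -0.265 -0.26 0.006 0 0 35; -1 -0.265 -0.26 0.006 0 0 35; -1 -0.413 -0.45 0.026 0 0 59; -1 -0.413 -0.45 0.026 0 0 59; -1 -0.413 -0.45 0.026 0 0 59; -1 -0.413 -0.45 0.026 0 0 59"
}}

```text
time_s: 1.15
eef_pos: [0.3956, 0.0747, 0.2386]
eef_rot: [0.0, 0.644, 0.765, 0.0]
wrist_force: [1.5, 0.2, -0.5]
opening: 1.001
grasp_force: 0.0
```

```bash
python3 t.py "0.435 -0.272 0.16 -9.1"
```

```text
t 1.15 tcp [0.3956 0.0747 0.2386] yaw_y 9.79 tilt z [ 7.e-04  0.e+00 -1.e+00] F [ 1.5  0.2 -0.5] T [-0.    0.    0.08] open 1.001 q [-0.11 -0.21  2.03  0.    1.32 -0.28]
shift [-0.3483 -0.0201  0.0786] turn [ 0.04 -0.   18.89]
```

>>> {"op": "servo_tool", "data": {
  "series": "-1 -0.33 -0.02 0.07 0 0 19; -1 -0.33 -0.02 0.07 0 0 19; -1 -0.33 -0.02 0.07 0 0 19; -1 -0.33 -0.02 0.07 0 0 19; -1 -0.33 -0.02 0.07 0 0 19; -1 -0.33 -0.02 0.07 0 0 19; -1 -0.33 -0.02 0.07 0 0 19; -1 -0.33 -0.02 0.07 0 0 19; -1 -0.33 -0.02 0.07 0 0 19; -1 -0.33 -0.02 0.07 0 0 19; -1 -0.33 -0.02 0.07 0 0 19; -1 -0.33 -0.02 0.07 0 0 19"
}}

```text
time_s: 2.15
eef_pos: [0.4339, -0.2505, 0.1686]
eef_rot: [-0.0, 0.759, 0.651, 0.0]
wrist_force: [0.3, 0.2, -0.6]
opening: 1.001
grasp_force: 0.0
```

```bash
python3 t.py "0.435 -0.272 0.12 -9.1" "0.435 -0.272 0.051 -9.1"
```

```text
t 2.15 tcp [ 0.4339 -0.2505  0.1686] yaw_y -8.8 tilt z [-4.e-04  8.e-04 -1.e+00] F [ 0.3  0.2 -0.6] T [ 0.06  0.   -0.06] open 1.001 q [-0.76  0.12  1.87  0.    1.16 -0.61]
shift [-0.0211  0.0044  0.0485] turn [-0.03 -0.04  0.3 ]
shift [-0.0212  0.0045  0.1175] turn [-0.03 -0.04  0.3 ]
```

>>> {"op": "servo_tool", "data": {
  "series": "-1 -0.021 0.0045 0.03 0 0 0.3; -1 -0.021 0.0045 0.06 0 0 0.3; -1 -0.021 0.0045 0.09 0 0 0.3; -1 -0.021 0.0045 0.108 0 0 0.3; -1 -0.021 0.0045 0.1175 0 0 0.3; -1 -0.021 0.0045 0.1175 0 0 0.3; -0.4 -0.021 0.0045 0.1175 0 0 0.3; 0 -0.021 0.0045 0.1175 0 0 0.3; 0.4 -0.021 0.0045 0.1175 0 0 0.3; 1 -0.021 0.0045 0.1175 0 0 0.3; 1 -0.021 0.0045 0.1175 0 0 0.3; 1 -0.021 0.0045 0.1175 0 0 0.3"
}}

```text
time_s: 3.15
eef_pos: [0.4355, -0.2735, 0.0517]
eef_rot: [0.001, 0.761, 0.648, 0.0]
wrist_force: [-1.1, -0.6, 1.0]
opening: 0.142
grasp_force: 1.8
```

>>> {"op": "servo_tool", "data": {
  "series": "1 0 0 0 0 0 0; 1 0 0 0 0 0 0; 1 0 0 0 0 0 0; 1 0 0 0 0 0 0; 1 0 0 0 0 0 0; 1 0 0 0 0 0 0"
}}

```text
time_s: 3.65
eef_pos: [0.4352, -0.2735, 0.0517]
eef_rot: [0.0, 0.761, 0.648, -0.0]
wrist_force: [-2.5, 0.6, 5.9]
opening: 0.119
grasp_force: 58.4
```

```bash
python3 t.py
```

```text
t 3.65 tcp [ 0.4352 -0.2735  0.0517] yaw_y -9.15 tilt z [-1.e-04 -3.e-04 -1.e+00] F [-2.5  0.6  5.9] T [ 0.15  0.34 -0.04] open 0.119 q [-0.79  0.34  1.89 -0.    0.92 -0.63]
```

>>> {"op": "servo_tool", "data": {
  "series": "1 0 0 -0.005 0 0 0; 1 0 0 -0.015 0 0 0; 1 0 0 -0.03 0 0 0; 1 0 0 -0.045 0 0 0; 1 0 0 -0.06 0 0 0; 1 0 0 -0.06 0 0 0; 1 0 0 -0.06 0 0 0"
}}

```text
time_s: 4.23
eef_pos: [0.4358, -0.2737, 0.1122]
eef_rot: [0.001, 0.761, 0.648, 0.0]
wrist_force: [0.9, 0.3, -1.9]
opening: 0.116
grasp_force: 58.5
```

```bash
python3 t.py "0.5762 -0.3076 0.1117 -1.95"
```

```text
t 4.23 tcp [ 0.4358 -0.2737  0.1122] yaw_y -9.14 tilt z [ 0.0018 -0.0018 -1.    ] F [ 0.9  0.3 -1.9] T [-0.04  0.06  0.04] open 0.116 q [-0.79  0.23  1.87  0.    1.04 -0.63]
shift [-0.0112  0.144   0.0008] turn [ 0.11  0.09 -7.19]
```

>>> {"op": "servo_tool", "data": {
  "series": "1 -0.002 0.024 0 0 0 -1.2; 1 -0.004 0.048 0 0 0 -2.4; 1 -0.006 0.072 0 0 0 -3.6; 1 -0.008 0.096 0 0 0 -4.8; 1 -0.01 0.12 0 0 0 -6; 1 -0.011 0.135 0 0 0 -6.8; 1 -0.011 0.144 0 0 0 -7.2; 1 -0.011 0.144 0.02 0 0 -7.2; 1 -0.011 0.144 0.04 0 0 -7.2; 1 -0.011 0.144 0.055 0 0 -7.2; 1 -0.011 0.144 0.0605 0 0 -7.2; 1 -0.011 0.144 0.0605 0 0 -7.2"
}}

```text
time_s: 5.23
eef_pos: [0.5738, -0.3057, 0.0478]
eef_rot: [-0.003, 0.719, 0.695, -0.0]
wrist_force: [-0.0, -0.5, -1.1]
opening: 0.115
grasp_force: 58.7
```

```bash
python3 t.py; python3 - <<'E'
from h import *
for n,(x,y,w,h) in {"top":(180,160,130,80),"scene":(190,150,110,80)}.items():
    c=cam(n); np.savez(n+"1.npz",img=c["img"],W=cloud(c)); i=c["img"][y:y+h,x:x+w]; save(n+"1.png",cv2.resize(i,None,fx=6,fy=6,interpolation=2))
E
```

```text
t 5.23 tcp [ 0.5738 -0.3057  0.0478] yaw_y -1.96 tilt z [-0.0041  0.0032 -1.    ] F [-0.  -0.5 -1.1] T [0.01 0.   0.03] open 0.115 q [-0.67  0.59  1.52 -0.    1.04 -0.64]
```

View pics/top1.png

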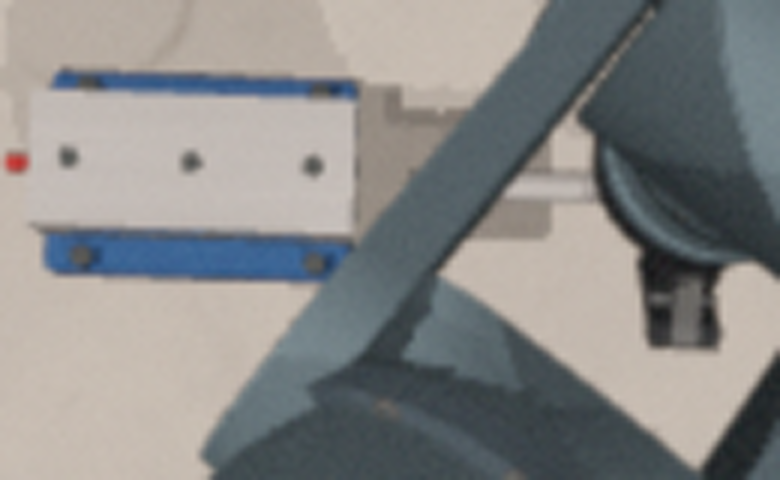

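View pics/scene1.png

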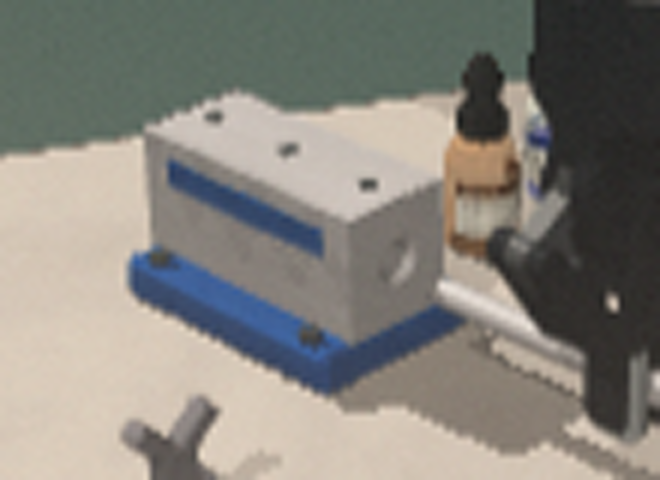

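Scene view: the bore mouth is at about (256.7,193) and the tip at about (263.3,197.5), slightly low. This matches the TCP reading of 47.8 mm. The top view of the tip is blocked by the arm.

```bash
python3 t.py "0.5762 -0.3076 0.0517 -1.95"; python3 - <<'E'
from h import *
c=cam("scene"); print("mouth@.045",ray(c,256.7,193,.045),"tip@.041",ray(c,263.3,197.5,.041))
d=np.load("top1.npz"); W=d["W"]; v,u=np.mgrid[:384,:512]
ct=cam("top")
# rod visible strip columns 265..277: rows edge
g=d["img"].astype(int).min(-1)
for cu in (268,271,274,277): print(cu,g[184:200,cu].tolist(), W[184:200,cu,2].round(3).tolist())
E
```

```text
t 5.33 tcp [ 0.5756 -0.3071  0.0508] yaw_y -1.96 tilt z [-1.e-04  0.e+00 -1.e+00] F [ 0.7 -0.5 -0.8] T [-0.03  0.    0.03] open 0.115 q [-0.67  0.58  1.52 -0.    1.04 -0.64]
shift [-0.0005  0.0006 -0.0009] turn [-0.   -0.   -0.01]
mouth@.045 [ 0.5825865 -0.1883099  0.045    ] tip@.041 [ 0.58213581 -0.20916688  0.041     ]
268 [54, 64, 91, 120, 119, 148, 172, 182, 167, 137, 127, 128, 130, 127, 126, 134] [0.427, 0.385, 0.331, 0.0, nan, 0.043, 0.043, 0.047, 0.043, 0.041, -0.001, 0.002, 0.0, 0.002, -0.002, -0.001]
271 [133, 136, 136, 134, 119, 145, 167, 181, 169, 142, 133, 136, 136, 135, 140, 162] [-0.001, -0.001, 0.002, 0.0, 0.043, 0.048, 0.044, 0.045, 0.045, 0.04, -0.001, -0.0, -0.002, 0.0, -0.001, 0.0]
274 [176, 174, 175, 173, 148, 147, 167, 179, 174, 155, 168, 173, 174, 173, 173, 174] [-0.004, 0.004, -0.001, 0.001, 0.002, 0.045, 0.046, 0.048, 0.049, 0.042, -0.0, -0.002, -0.001, -0.002, -0.002, -0.002]
277 [172, 173, 171, 170, 146, 139, 154, 164, 153, 150, 170, 173, 176, 173, 174, 175] [-0.0, 0.001, 0.002, -0.0, 0.003, 0.045, 0.047, 0.045, 0.045, 0.043, 0.001, -0.001, -0.002, -0.003, 0.001, 0.002]
```

```bash
python3 - <<'E'
from h import *
ct=cam("top")
for u,v in ((268,191),(274,190.9),(277,190.9)):
    r=ray(ct,u,v,.042); print(r, "pred x", .5738+.034*(r[1]+.3057))
E
python3 t.py "0.5762 -0.3076 0.0517 -1.95"
```

```text
[ 0.57491172 -0.25470994  0.042     ] pred x 0.5755336621997549
[ 0.57509767 -0.26844732  0.042     ] pred x 0.5750665912248907
[ 0.57507592 -0.27531933  0.042     ] pred x 0.574832942877095
t 5.48 tcp [ 0.5764 -0.3076  0.0521] yaw_y -1.95 tilt z [ 0.0019 -0.0016 -1.    ] F [ 0.2  0.2 -1.1] T [-0.    0.06 -0.  ] open 0.119 q [-0.67  0.58  1.52 -0.    1.04 -0.64]
shift [ 0.     -0.0002  0.0004] turn [ 0.11  0.09 -0.  ]
```

>>> {"op": "servo_tool", "data": {
  "series": "1 0.006 0 0 0 0 0; 1 0.012 0 0 0 0 0; 1 0.017 0 0 0 0 0; 1 0.021 0 0 0 0 0; 1 0.024 0 0 0 0 0; 1 0.027 0 0 0 0 0; 1 0.029 0 0 0 0 0; 1 0.029 0 0 0 0 0; 1 0.029 0 0 0 0 0"
}}

```text
time_s: 6.23
eef_pos: [0.5767, -0.2778, 0.0507]
eef_rot: [0.0, 0.719, 0.695, 0.0]
wrist_force: [-0.9, 0.6, -1.6]
opening: 0.116
grasp_force: 58.7
```

```bash
python3 t.py
```

```text
t 6.23 tcp [ 0.5767 -0.2778  0.0507] yaw_y -1.93 tilt z [ 0.  0. -1.] F [-0.9  0.6 -1.6] T [ 0.04  0.03 -0.02] open 0.116 q [-0.63  0.56  1.55  0.    1.03 -0.6 ]
```

>>> {"op": "servo_tool", "data": {
  "series": "1 0.002 0 -0.0005 0 0 0; 1 0.004 0 -0.0007 0 0 0; 1 0.006 0 -0.0007 0 0 0; 1 0.008 0 -0.0007 0 0 0; 1 0.008 0 -0.0007 0 0 0; 1 0.008 0 -0.0007 0 0 0"
}}

```text
time_s: 6.73
eef_pos: [0.5769, -0.2698, 0.0513]
eef_rot: [-0.0, 0.719, 0.695, -0.0]
wrist_force: [0.1, -1.1, -1.4]
opening: 0.117
grasp_force: 58.7
```

```bash
python3 t.py
```

```text
t 6.73 tcp [ 0.5769 -0.2698  0.0513] yaw_y -1.93 tilt z [-1.e-04  0.e+00 -1.e+00] F [ 0.1 -1.1 -1.4] T [-0.02 -0.    0.04] open 0.117 q [-0.62  0.56  1.56 -0.    1.02 -0.59]
```

>>> {"op": "servo_tool", "data": {
  "series": "1 0.002 0 0 0 0 0; 1 0.004 0 0 0 0 0; 1 0.006 0 0 0 0 0; 1 0.008 0 0 0 0 0; 1 0.01 0 0 0 0 0; 1 0.012 0 0 0 0 0; 1 0.012 0 0 0 0 0; 1 0.012 0 0 0 0 0"
}}

```text
time_s: 7.4
eef_pos: [0.5774, -0.2578, 0.0513]
eef_rot: [0.0, 0.719, 0.695, -0.0]
wrist_force: [0.1, -0.1, -1.2]
opening: 0.117
grasp_force: 58.7
```

```bash
python3 t.py
```

```text
t 7.4 tcp [ 0.5774 -0.2578  0.0513] yaw_y -1.93 tilt z [-0. -0. -1.] F [ 0.1 -0.1 -1.2] T [-0.01 -0.01  0.03] open 0.117 q [-0.61  0.55  1.58 -0.    1.02 -0.57]
```

>>> {"op": "servo_tool", "data": {
  "series": "1 0.002 0 0 0 0 0; 1 0.004 0 0 0 0 0; 1 0.006 0 0 0 0 0; 1 0.008 0 0 0 0 0; 1 0.01 0 0 0 0 0; 1 0.012 0 0 0 0 0; 1 0.014 0 0 0 0 0; 1 0.016 0 0 0 0 0; 1 0.017 0 0 0 0 0; 1 0.017 0 0 0 0 0"
}}

```text
time_s: 8.23
eef_pos: [0.5779, -0.2406, 0.0513]
eef_rot: [-0.0, 0.719, 0.695, 0.0]
wrist_force: [0.8, -0.4, -1.6]
opening: 0.114
grasp_force: 58.7
```

```bash
python3 t.py
```

```text
t 8.23 tcp [ 0.5779 -0.2406  0.0513] yaw_y -1.93 tilt z [-0.e+00  1.e-04 -1.e+00] F [ 0.8 -0.4 -1.6] T [-0.01  0.   -0.02] open 0.114 q [-0.58  0.54  1.59  0.    1.01 -0.55]
```

>>> {"op": "servo_tool", "data": {
  "series": "1 0.002 0 0 0 0 0; 1 0.004 0 0 0 0 0; 1 0.006 0 0 0 0 0; 1 0.008 0 0 0 0 0; 1 0.01 0 0 0 0 0; 1 0.012 0 0 0 0 0; 1 0.014 0 0 0 0 0; 1 0.016 0 0 0 0 0; 1 0.017 0 0 0 0 0; 1 0.018 0 0 0 0 0; 1 0.018 0 0 0 0 0"
}}

```text
time_s: 9.15
eef_pos: [0.5786, -0.2239, 0.0516]
eef_rot: [0.001, 0.719, 0.695, -0.0]
wrist_force: [-0.7, -5.2, -0.4]
opening: 0.118
grasp_force: 58.6
```

```bash
python3 t.py
```

```text
t 9.15 tcp [ 0.5786 -0.2239  0.0516] yaw_y -1.94 tilt z [ 5.0e-04 -1.6e-03 -1.0e+00] F [-0.7 -5.2 -0.4] T [-0.79  0.12  0.01] open 0.118 q [-0.56  0.52  1.61 -0.    1.01 -0.53]
```

>>> {"op": "servo_tool", "data": {
  "series": "0.6 0 0 0 0 0 0; 0.3 0 0 0 0 0 0; 0 0 0 0 0 0 0; 0 0 0 0 0 0 0; 0 0 0 0 0 0 0; 0 0 0 0 0 0 0"
}}

```text
time_s: 9.65
eef_pos: [0.5786, -0.2228, 0.0513]
eef_rot: [-0.0, 0.719, 0.695, 0.0]
wrist_force: [0.4, 0.4, 0.8]
opening: 0.503
grasp_force: 0.0
```

```bash
python3 t.py; python3 - <<'E'
from h import *
c=cam("scene"); x,y,w,h=220,150,100,75; save("scene2.png",cv2.resize(c["img"][y:y+h,x:x+w],None,fx=7,fy=7,interpolation=2))
E
```

```text
t 9.65 tcp [ 0.5786 -0.2228  0.0513] yaw_y -1.93 tilt z [ 0.e+00  2.e-04 -1.e+00] F [0.4 0.4 0.8] T [-0.01  0.06  0.03] open 0.503 q [-0.56  0.53  1.61  0.    1.01 -0.53]
```

View pics/scene2.png

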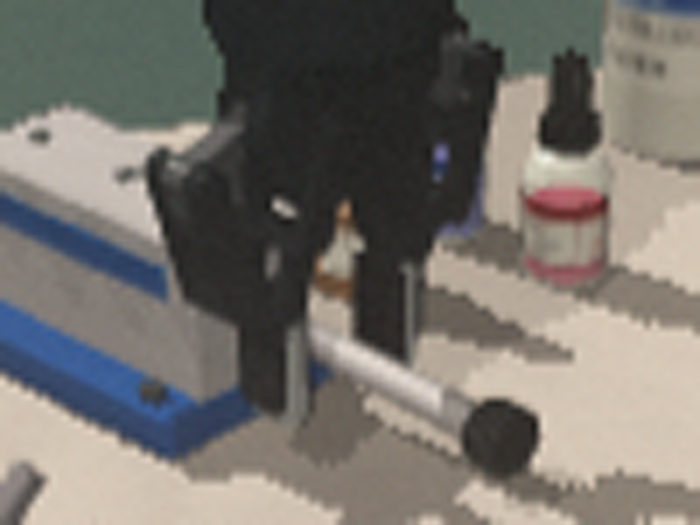

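The rod stays in the bore and droops slightly, with its head at about (291.5,212) and the open fingers straddling it. I'll move back along the rod and regrip.

>>> {"op": "servo_tool", "data": {
  "series": "0 -0.01 0 0.001 0 0 0; 0 -0.022 0 0.002 0 0 0; 0 -0.034 0 0.003 0 0 0; 0 -0.042 0 0.0035 0 0 0; 0 -0.047 0 0.0035 0 0 0; 0 -0.047 0 0.0035 0 0 0; 0.4 -0.047 0 0.0035 0 0 0; 1 -0.047 0 0.0035 0 0 0; 1 -0.047 0 0.0035 0 0 0; 1 -0.047 0 0.0035 0 0 0; 1 -0.047 0 0.0035 0 0 0; 1 -0.047 0 0.0035 0 0 0"
}}

```text
time_s: 10.7
eef_pos: [0.5769, -0.2695, 0.0478]
eef_rot: [-0.0, 0.719, 0.695, 0.0]
wrist_force: [-0.2, 0.7, -0.3]
opening: 0.117
grasp_force: 58.4
```

```bash
python3 t.py
```

```text
t 10.7 tcp [ 0.5769 -0.2695  0.0478] yaw_y -1.92 tilt z [-2.e-04  2.e-04 -1.e+00] F [-0.2  0.7 -0.3] T [0.08 0.08 0.1 ] open 0.117 q [-0.62  0.56  1.56  0.    1.02 -0.59]
```

>>> {"op": "servo_tool", "data": {
  "series": "1 0 0 -0.0008 0 -0.4 0; 1 0 0 -0.0016 0 -0.8 0; 1 0 0 -0.0024 0 -1.2 0; 1 0 0 -0.003 0 -1.6 0; 1 0 0 -0.0036 0 -2 0; 1 0 0 -0.0036 0 -2 0; 1 0 0 -0.0036 0 -2 0; 1 0 0 -0.0036 0 -2 0"
}}

```text
time_s: 11.37
eef_pos: [0.5769, -0.2699, 0.0514]
eef_rot: [0.012, 0.719, 0.695, -0.013]
wrist_force: [-0.1, -0.0, -1.2]
opening: 0.116
grasp_force: 58.4
```

```bash
python3 t.py
```

```text
t 11.37 tcp [ 0.5769 -0.2699  0.0514] yaw_y -1.95 tilt z [-0.0012 -0.0348 -0.9994] F [-0.1 -0.  -1.2] T [-0.    0.07  0.01] open 0.116 q [-0.61  0.55  1.57 -0.03  1.   -0.56]
```

>>> {"op": "servo_tool", "data": {
  "series": "1 0.0025 0 -0.0001 0 0 0; 1 0.005 0 -0.0002 0 0 0; 1 0.0075 0 -0.0003 0 0 0; 1 0.01 0 -0.0004 0 0 0; 1 0.0125 0 -0.0004 0 0 0; 1 0.015 0 -0.0005 0 0 0; 1 0.0175 0 -0.0006 0 0 0; 1 0.02 0 -0.0007 0 0 0; 1 0.022 0 -0.0008 0 0 0; 1 0.024 0 -0.0008 0 0 0; 1 0.024 0 -0.0008 0 0 0"
}}

```text
time_s: 12.28
eef_pos: [0.578, -0.2468, 0.0517]
eef_rot: [0.013, 0.719, 0.695, -0.013]
wrist_force: [-0.8, -3.7, -0.8]
opening: 0.116
grasp_force: 58.4
```

```bash
python3 t.py
```

```text
t 12.28 tcp [ 0.578  -0.2468  0.0517] yaw_y -1.95 tilt z [-4.000e-04 -3.660e-02 -9.993e-01] F [-0.8 -3.7 -0.8] T [-0.72 -0.03  0.05] open 0.116 q [-0.58  0.53  1.6  -0.04  0.99 -0.52]
```

>>> {"op": "servo_tool", "data": {
  "series": "1 0.002 0 -0.0001 0 0 0; 1 0.004 0 -0.0001 0 0 0; 1 0.006 0 -0.0002 0 0 0; 1 0.008 0 -0.0003 0 0 0; 1 0.01 0 -0.0003 0 0 0; 1 0.012 0 -0.0004 0 0 0; 1 0.013 0 -0.0004 0 0 0; 1 0.013 0 -0.0004 0 0 0"
}}

```text
time_s: 12.95
eef_pos: [0.5784, -0.2336, 0.0516]
eef_rot: [0.013, 0.719, 0.695, -0.013]
wrist_force: [0.3, -4.6, -1.5]
opening: 0.117
grasp_force: 58.4
```

>>> {"op": "servo_tool", "data": {
  "series": "1 0.001 0 0 0 0 0; 1 0.002 0 0 0 0 0; 1 0.0025 0 -0.0001 0 0 0; 1 0.0025 0 -0.0001 0 0 0"
}}

```text
time_s: 13.28
eef_pos: [0.5785, -0.2311, 0.0516]
eef_rot: [0.013, 0.719, 0.695, -0.013]
wrist_force: [-0.0, -4.9, -1.0]
opening: 0.115
grasp_force: 58.4
```

```bash
python3 t.py
```

```text
t 13.28 tcp [ 0.5785 -0.2311  0.0516] yaw_y -1.96 tilt z [-5.000e-04 -3.590e-02 -9.994e-01] F [-0.  -4.9 -1. ] T [-0.77  0.02 -0.05] open 0.115 q [-0.56  0.52  1.61 -0.04  0.99 -0.5 ]
```

Depth is about 97 mm now. I'll feel forward in steps of 2 to 2.5 mm, watching the force.

>>> {"op": "servo_tool", "data": {
  "series": "1 0.001 0 0 0 0 0; 1 0.002 0 -0.0001 0 0 0; 1 0.0025 0 -0.0001 0 0 0; 1 0.0025 0 -0.0001 0 0 0"
}}

```text
time_s: 13.62
eef_pos: [0.5786, -0.2286, 0.0516]
eef_rot: [0.013, 0.719, 0.695, -0.013]
wrist_force: [-0.3, -4.8, -0.5]
opening: 0.117
grasp_force: 58.4
```

>>> {"op": "servo_tool", "data": {
  "series": "1 0.001 0 0 0 0 0; 1 0.002 0 -0.0001 0 0 0; 1 0.0025 0 -0.0001 0 0 0; 1 0.0025 0 -0.0001 0 0 0"
}}

```text
time_s: 13.95
eef_pos: [0.5787, -0.226, 0.0516]
eef_rot: [0.013, 0.719, 0.695, -0.013]
wrist_force: [0.1, -6.2, -1.0]
opening: 0.117
grasp_force: 58.4
```

>>> {"op": "servo_tool", "data": {
  "series": "1 0.001 0 0 0 0 0; 1 0.002 0 -0.0001 0 0 0; 1 0.002 0 -0.0001 0 0 0; 1 0.002 0 -0.0001 0 0 0"
}}

```text
time_s: 14.28
eef_pos: [0.5787, -0.2239, 0.0516]
eef_rot: [0.013, 0.719, 0.695, -0.013]
wrist_force: [-0.2, -6.4, -0.4]
opening: 0.118
grasp_force: 58.4
```

>>> {"op": "servo_tool", "data": {
  "series": "1 0.001 0 0 0 0 0; 1 0.002 0 -0.0001 0 0 0; 1 0.002 0 -0.0001 0 0 0; 1 0.002 0 -0.0001 0 0 0"
}}

```text
time_s: 14.62
eef_pos: [0.5788, -0.2221, 0.0517]
eef_rot: [0.013, 0.719, 0.695, -0.013]
wrist_force: [-0.2, -5.2, -1.5]
opening: 0.118
grasp_force: 58.4
```

>>> {"op": "servo_tool", "data": {
  "series": "1 0.001 0 0 0 0 0; 1 0.002 0 -0.0001 0 0 0; 1 0.002 0 -0.0001 0 0 0; 1 0.002 0 -0.0001 0 0 0"
}}

```text
time_s: 14.95
eef_pos: [0.5791, -0.2219, 0.0522]
eef_rot: [0.014, 0.719, 0.695, -0.013]
wrist_force: [-1.5, -11.7, -1.4]
opening: 0.114
grasp_force: 58.4
```

>>> {"op": "servo_tool", "data": {
  "series": "1 0.0005 0 0.0001 0 0 0; 1 0.0008 0 0.0002 0 0 0; 1 0.0008 0 0.0002 0 0 0; 1 0.0008 0 0.0002 0 0 0"
}}

```text
time_s: 15.28
eef_pos: [0.5792, -0.2219, 0.0522]
eef_rot: [0.015, 0.719, 0.695, -0.014]
wrist_force: [-1.6, -14.8, -0.9]
opening: 0.113
grasp_force: 58.4
```

```bash
python3 t.py
```

```text
t 15.28 tcp [ 0.5792 -0.2219  0.0522] yaw_y -1.95 tilt z [ 7.000e-04 -3.990e-02 -9.992e-01] F [ -1.6 -14.8  -0.9] T [-2.3   0.19  0.12] open 0.113 q [-0.54  0.52  1.62 -0.04  0.98 -0.48]
```

>>> {"op": "servo_tool", "data": {
  "series": "1 0.0003 0 0 0 0 0; 1 0.0003 0 0 0 0 0; 1 0.0003 0 0 0 0 0; 1 0.0003 0 0 0 0 0; 1 0.0003 0 0 0 0 0; 1 0.0003 0 0 0 0 0"
}}

```text
time_s: 15.78
eef_pos: [0.5793, -0.2219, 0.0523]
eef_rot: [0.015, 0.719, 0.695, -0.014]
wrist_force: [-1.5, -14.5, -2.0]
opening: 0.115
grasp_force: 58.4
```

>>> {"op": "servo_tool", "data": {
  "series": "1 -0.001 0 0 0 0 0; 1 -0.002 0 0 0 0 0; 1 -0.002 0 0 0 0 0; 0.7 -0.002 0 0 0 0 0; 0.4 -0.002 0 0 0 0 0; 0 -0.002 0 0 0 0 0; -0.2 -0.002 0 0 0 0 0; -0.2 -0.002 0 0 0 0 0; -0.2 -0.002 0 0 0 0 0"
}}

```text
time_s: 16.53
eef_pos: [0.5786, -0.2199, 0.0512]
eef_rot: [0.012, 0.719, 0.695, -0.012]
wrist_force: [-0.0, -0.4, -0.3]
opening: 0.599
grasp_force: 0.0
```

```bash
python3 t.py
```

```text
t 16.53 tcp [ 0.5786 -0.2199  0.0512] yaw_y -1.93 tilt z [-0.0014 -0.0345 -0.9994] F [-0.  -0.4 -0.3] T [0.04 0.04 0.04] open 0.599 q [-0.54  0.52  1.62 -0.04  0.99 -0.49]
```

>>> {"op": "servo_tool", "data": {
  "series": "-0.2 0 0 -0.01 0 0 0; -0.2 0 0 -0.03 0 0 0; -0.2 0 0 -0.055 0 0 0; -0.2 0 0 -0.08 0 0 0; -0.2 -0.03 -0.03 -0.11 0 0 0; -0.2 -0.06 -0.06 -0.13 0 0 0; -0.2 -0.09 -0.09 -0.13 0 0 0; -0.2 -0.11 -0.12 -0.13 0 0 0; -0.2 -0.12 -0.15 -0.13 0 0 0; -0.2 -0.12 -0.15 -0.13 0 0 0; -0.2 -0.12 -0.15 -0.13 0 0 0"
}}

```text
time_s: 17.45
eef_pos: [0.4233, -0.3317, 0.1864]
eef_rot: [0.013, 0.72, 0.694, -0.013]
wrist_force: [0.7, 0.1, -0.7]
opening: 0.603
grasp_force: 0.0
```

```bash
python3 t.py; python3 - <<'E'
from h import *
c=cam("scene"); x,y,w,h=200,140,110,82; save("scene3.png",cv2.resize(c["img"][y:y+h,x:x+w],None,fx=7,fy=7,interpolation=2))
E
```

```text
t 17.45 tcp [ 0.4233 -0.3317  0.1864] yaw_y -2.16 tilt z [-5.000e-04 -3.550e-02 -9.994e-01] F [ 0.7  0.1 -0.7] T [0.06 0.03 0.  ] open 0.603 q [-0.87  0.16  1.78 -0.03  1.17 -0.83]
```

View pics/scene3.png

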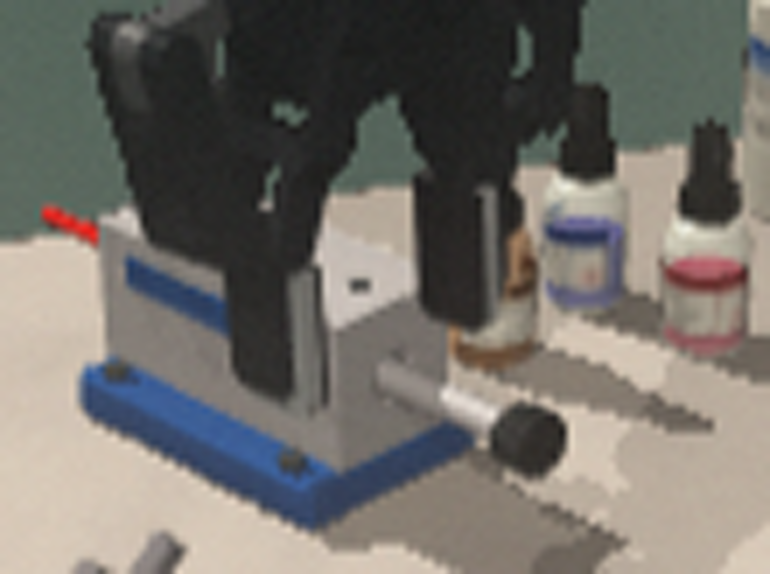

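The rod is deep in the bore, with its head at about (275,202) and the red tail pin out of the back at about (210,172). The gripper is clear and the bottles stand untouched, so I'm handing in.

```bash
python3 -c "
from bench import ctrl
print(ctrl.hand_in())"
```

```text
the job is handed in; nothing more can be done
None
```

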